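Feed a blank from the gravity magazine and clamp it

ROBOT

A 6-joint arm with a two-finger parallel gripper is mounted at the origin on a cart in front of the work surface, level with it; the furniture and walls round the work are solid. World frame = base frame: x ahead of the robot, y to its left, z up, the work surface at z = 0. Lengths are in m, angles in rad, forces in N, time in s.
With the tool pointing down it reaches from about 0.35 to 0.975 m from the base axis. Payload 4.9 kg.
Tool frame: the origin (TCP) lies at the very end of the fingers, on their centre line; the grasp point (between the pads) lies 19 mm behind it (ctrl.grip_point_offset is the distance from the TCP to the grasp point, in m); z points along the fingers, y is the line along which they close (so a half turn about z gives the same grasp; the last joint's range is limited). The gripper opens to 85 mm and grips with 20 to 120 N. Pads are 22 mm wide; open, the fingers measure 114 mm over their backs; the gripper's body (76 mm by 85 mm) begins 54 mm behind the grasp point. The pads swing forward as they close: fully open they stand 13 mm farther back than shut.
Start: joints at [-1.277, 0.053, 1.613, -0, 1.476, -0.119], TCP at [0.251, -0.572, 0.231] pointing down, gripper open.
Joint ranges: [-3.01, 3.01], [-1.01, 2.22], [0.06, 2.58], [-1.02, 4.17], [0.09, 2.62], [-3.14, 3.14]. Speed limits (rad/s): [2.57, 2.57, 3.14, 3.14, 3.14, 3.14].

INTERFACE

Orientations are given as a rotation vector (axis times angle).
In Python, from station import ctrl gives the robot as it stands.
- The arm moves only by the tool send_rows, never from a script. Its argument "rows" is a list of rows, each a list of 3 entries, a list of its own where there are three numbers: the finger opening in cm, from 0 to 8.54, then the shift along the tool's x, y, z in cm, then the turn about the tool's z in degrees. A call has 1 to 10 rows; each row shifts and turns the commanded pose from where the row before left it, along the tool's axes as they then stand; what a row does not reach is not made up. A row lasts 1/8 s, in which the tool goes at most 62.5 mm and 10.7 degrees, less where a joint would pass 70% of its speed; a pose out of reach is approached as far as the arm can. A call with a gripper value outside its range is refused whole. The fingers move at their own pace and stop on an object; "newtons" is the grip in N (left out, the last holds). Time passes only in rows, so rows that do not move let the fingers close. It gives the time, the measured TCP pose, the force, the opening and the grip force at its end, in the units of the state.
- ctrl.get_obs(): the state, without advancing time (a new reading comes with each control period).
- ctrl.get_image(name): name is "scene" or "side" or "wrist"; returns a dict with "frame" (384x512x3 uint8, red, green, blue), "range_z" (384x512 float32, m along the optical axis (not along the pixel's ray), 0 where there is no reading), "fx", "fy", "cx", "cy" (pixels), "cam_to_world" (4x4, takes a point from camera to world coordinates). Camera axes: x right, y down, z forward; pixel columns grow to the right and rows downward; lengths in m; the calibration is good to about 2 mm. A picture is of the moment at which its call begins.
- ctrl.finish_job(): hands the job in; it is judged then, once.
The state is a dict: "t": time; "q": joint angles; "dq": joint speeds; "effort": joint torques, N m; "tool_pos": TCP position; "tool_rot": TCP orientation; "contact_force": force on the tool from outside, world axes, zero at the start; "wrist_torque": the same for the moment, N m; "opening": finger opening in m; "grip_force": force on a finger pad.
Only numpy, scipy, OpenCV 4.12 (cv2) and the standard library are available. Lean on these libraries where they do the work, as an engineer would, in place of code of your own. Each camera call takes 0.05 s, during which the arm holds its last target. There are 200 camera calls.

TASK

Draw the bottom brass blank, which already sticks out a little, out of the foot of the magazine and let go of it on the landing block in front, so that the rest of the stack drops down. Then take it again by its two short ends, lay it flat in the nest of the fixture, crosswise between the two high walls, let go, and press the toggle clamp's handle down past its dead point to its stop so that it stays down and the pad holds the blank. Leave the other four blanks stacked in the magazine, and do not disturb the yellow tin, the small bottle or the short file.

Things in the scene. Friction and masses are not known exactly. Their poses are not given: they have to be found in the camera images.
- magazine: Fixed sheet-metal gravity magazine. Origin on the bench under the centre of its landing block; x runs from landing block to column, z up. The column spans x = 86.5 to 156 mm, is 49 mm wide (y) and 105 mm high; only one blank at a time passes below its front flanges (12.5 mm above its floor). The lower front corners of its side walls are cut away for fingers, 15 mm deep, to 44 mm above the bench. Foot plate 6 mm thick, 56 mm wide.
- magazine_landing (a point): Centre of the landing block's top, 23 mm above the bench; axes as the magazine's. The block is 44 (x) x 16 (y) mm: narrower and shorter than a blank, so fingers reach down (to the foot plate) beside a blank's long sides or past its ends. A blank centred here is 56 mm clear of the column; the gap between block and column is open.
- magazine_column (a point): Centre of the floor inside the column, 24 mm above the bench (1 mm higher than the landing block), 121 mm in x from the magazine's origin. Inside it is 63 x 43 mm. Axes as the magazine's.
- blank0_center (a point): Centre of the bottom blank, a brass plate 60 (x) x 40 (y) x 10 mm, 0.16 to 0.25 kg. Starts on the column floor, x along the magazine's x, one end 17 to 20 mm out of the column; four more press on it, so drawing it takes several N. The tall column is so close that most grippers must lean about 35 degrees, body away from the column, to take that end by its long sides.
- blank1_center (a point): Centre of the blank that starts number 2 from below in the column; same size and axes as blank0. It is to stay in the column, dropping by 10 mm.
- blank2_center (a point): Centre of the blank that starts number 3 from below in the column; same size and axes as blank0. It is to stay in the column, dropping by 10 mm.
- blank3_center (a point): Centre of the blank that starts number 4 from below in the column; same size and axes as blank0. It is to stay in the column, dropping by 10 mm.
- blank4_center (a point): Centre of the blank that starts number 5 from below in the column; same size and axes as blank0. It is to stay in the column, dropping by 10 mm.
- fixture: Fixed fixture with nest and toggle clamp. Origin on the bench under the nest's centre, x from nest to clamp, z up. Base plate 8 mm thick, 84 mm wide, x = -35 to 155 mm. High walls at x = -27 to -22 and 22 to 27 mm, 74 mm long in y, top 36 mm above the bench: no room for fingers at a blank's long sides. The open clamp arm stands up at x = 60 to 110 mm, to 0.15 m high.
- nest (a point): Centre of the nest floor, 20 mm above the bench; axes as the fixture's. Nest 44 (x) x 64 (y) mm: 2 mm of play all round a blank whose long side lies along y. At y = -32 and 32 mm are only corner lugs (top 27 mm above the bench), with 31 mm open between them down to the base plate for fingers; the floor is 42 mm long in y, so a blank's ends overhang it.
- clamp_handle (a joint): Handle angle in rad: 0 open (handle points up and away from the nest, 1.12 rad above level), grows as it is pressed down; dead point 1.25, stop 1.37 (0.25 rad below level). Friction (0.1 N m) holds it anywhere until the pad meets the blank at about 1.0; then it takes up to 0.3 N m, until past the dead point it snaps to its stop and stays.
- clamp_handle_grip (a point): Point on the handle's axis 80 mm from its hinge, on the round rubber grip (17 mm thick), which runs from 45 mm to its round end 102 mm from the hinge.
- clamp_handle_hinge (a point): Hinge of the handle, 55 mm above the bench, 125 mm in x from the nest's centre. Its axis is the fixture's y; the handle swings in the fixture's x-z plane, on the side away from the nest.
- clamp_pad: Round rubber pad, 14 mm across, on a spring plunger (3500 N/m) at the end of the clamp arm, which swings it down onto the middle of the nest as the handle is pressed. Clamped on a blank it is pushed in by about 2 mm. Origin on the arm's axis, 32.5 mm from the pad's face.
- yellow_tin: Bystander: flat yellow tin 36x50x20 mm standing behind the work; origin under its centre.
- green_bottle: Bystander: small green bottle 26x34x82 mm standing behind the work; origin under its centre.
- short_file: Bystander: short file with wooden handle, 104 mm long, lying behind the work; origin under its centre.
Things that resemble listed ones, but are neither listed nor needed, are in the scene too. What is shaped like the part that bears blank4_center but turquoise is not meant.

How it is judged:
By the outcome, as a careful person would: the job done as asked, in the order asked, and still so for the second after the job is handed in, with the robot touching nothing.
It also fails if it takes over 53 s, if anything falls off the work surface, if the arm or the gripper's body presses on something with over 40 N, if the wrist force passes 120 N, or if a joint passes its speed limit or range.

## Working session

There is one attempt and no reset: what is moved stays moved. The work goes in short steps, Python scripts to look and compute and a tool call to move; the robot and the scene stay as the last step left them, time stands still between calls to the robot, and variables do not carry over. Pictures are saved under pics/ and viewed, at most 10 in all, crops included, and the job is handed in when it is done.

Besides the shell and the picture viewer there is one more tool, called in YAML: its name, and indented under it one key for each argument. send_rows: Moves the arm, as the interface text tells. Its arguments: {"type":"object","properties":{"rows":{"type":"array","items":{"type":"array"}},"newtons":{"type":"number"}},"required":["rows"]}

```bash
ls; mkdir -p pics
cat > h.py <<'E'
import numpy as np, cv2
from station import ctrl
from scipy.spatial.transform import Rotation as R
def grab(name):
    im=ctrl.get_image(name); np.savez(''+name+'.npz',**im); return im
def world(im,u,v,d=None):
    d=im['range_z'][int(v),int(u)] if d is None else d
    p=np.array([(u-im['cx'])/im['fx']*d,(v-im['cy'])/im['fy']*d,d,1]); return (im['cam_to_world']@p)[:3]
def proj(im,p):
    c=np.linalg.inv(im['cam_to_world'])@np.append(p,1); return np.array([im['fx']*c[0]/c[2]+im['cx'],im['fy']*c[1]/c[2]+im['cy']])
E
python3 - <<'E'
from h import *
a=grab('scene');b=grab('side')
for n,i in(('scene',a),('side',b)):
    print(n,i['cam_to_world'].round(3).tolist(),i['fx'])
    cv2.imwrite(f'pics/{n}0.png',cv2.resize(i['frame'][:,:,::-1],(800,600),interpolation=cv2.INTER_CUBIC))
print(ctrl.get_obs())
E
```

```text
pics
scene [[0.898, -0.155, 0.411, 0.253], [-0.439, -0.341, 0.831, -0.776], [0.011, -0.927, -0.374, 0.45], [0.0, 0.0, 0.0, 1.0]] 365.1170898122153
side [[0.959, -0.194, 0.207, 0.391], [-0.284, -0.65, 0.705, -0.8], [-0.002, -0.735, -0.678, 0.796], [0.0, 0.0, 0.0, 1.0]] 497.2103318818483
{'t': 0.1, 'q': array([-1.27700372e+00,  5.33261555e-02,  1.61419110e+00, -2.13639810e-05,
        1.47600163e+00, -1.18990319e-01]), 'dq': array([-0.0006403 , -0.00242617, -0.00143366,  0.00178184, -0.00108372,
       -0.00019965]), 'effort': array([ 9.84356848e-04, -3.94899809e+01, -3.71363711e+01, -1.27990024e-04,
        3.88400542e-03,  4.40502205e-06]), 'tool_pos': array([ 0.25055642, -0.57194602,  0.23014351]), 'tool_rot': array([-3.07304093e+00, -6.43414631e-01,  2.97210611e-04]), 'contact_force': array([ 0.29274508, -0.06959575, -0.23094598]), 'wrist_torque': array([-0.00517677,  0.01345425, -0.0110536 ]), 'grip_force': 0.0, 'opening': 0.08529166863810761}
```

View pics/scene0.png

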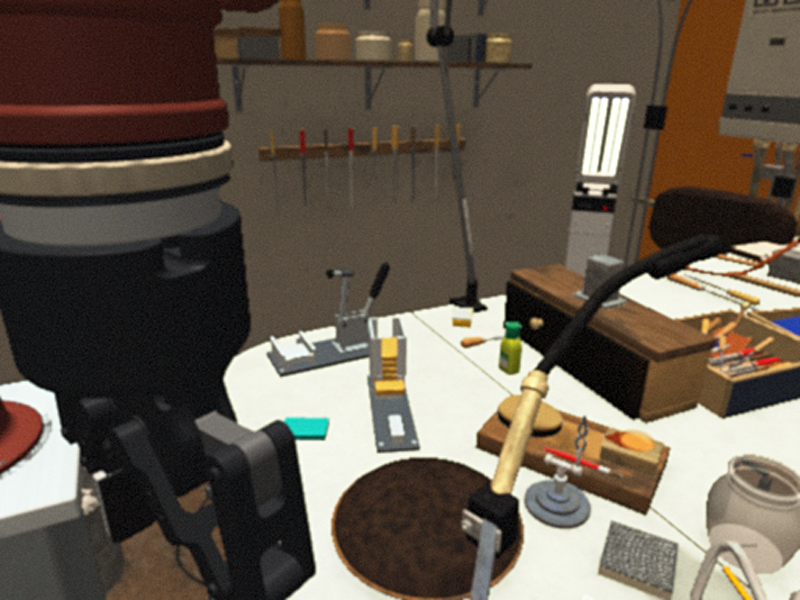

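View pics/side0.png

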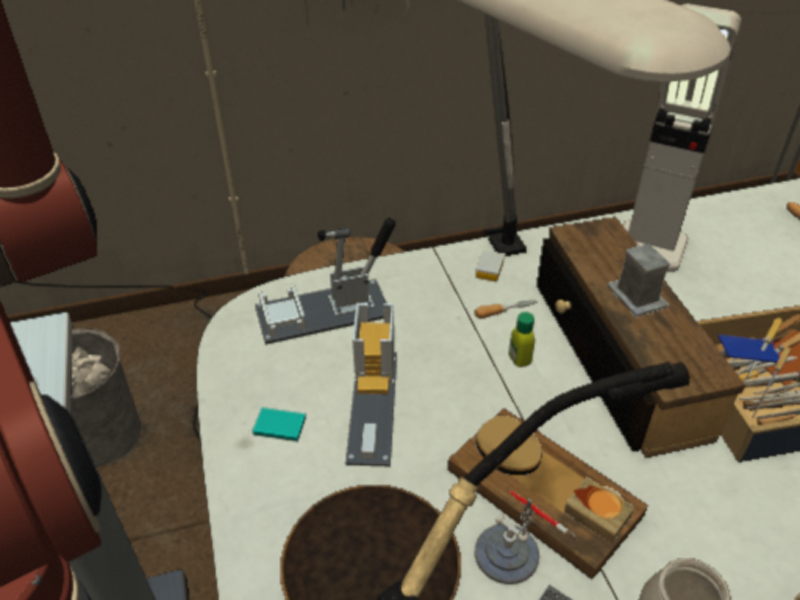

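Run:
```python
from h import *
b=dict(np.load('side.npz'))
c=b['frame'][135:301,158:262,::-1]
d=b['frame'][135:225,158:262,::-1]
A=cv2.resize(b['frame'][205:301,212:262,::-1],None,fx=6,fy=6,interpolation=cv2.INTER_CUBIC)
B=cv2.resize(b['frame'][137:227,160:256,::-1],None,fx=5,fy=5,interpolation=cv2.INTER_CUBIC)
o=np.zeros((580,800,3),np.uint8);o[:576,:300]=A;o[:450,310:790]=B
cv2.imwrite('pics/crop1.png',o)
```

```text
(no output)
```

View pics/crop1.png

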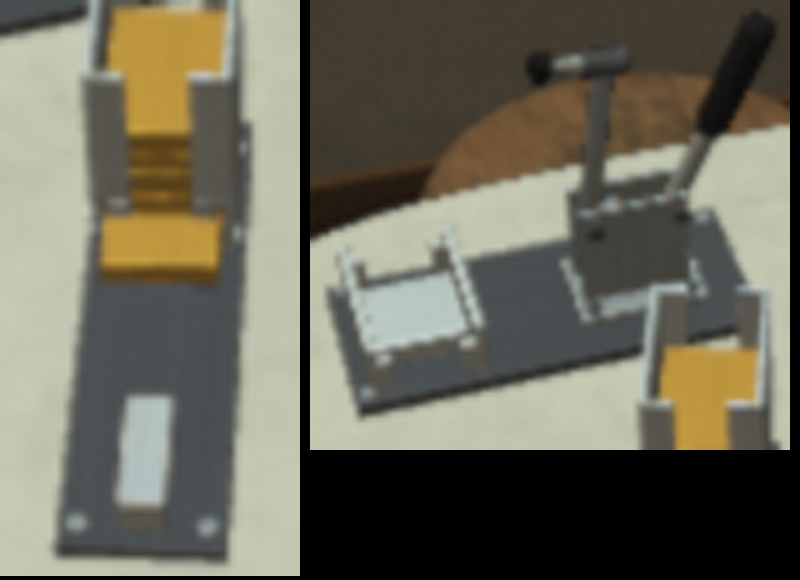

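```bash
cat > fit.py <<'E'
from h import *
from scipy.optimize import least_squares
b=dict(np.load('side.npz'))
def fit(P,U,x0,im=b):
    P=np.array(P,float)/1000;U=np.array(U)
    f=lambda s:np.concatenate([proj(im,np.r_[s[0]+np.cos(s[2])*p[0]-np.sin(s[2])*p[1],s[1]+np.sin(s[2])*p[0]+np.cos(s[2])*p[1],p[2]])-u for p,u in zip(P,U)])
    r=least_squares(f,x0,loss='soft_l1'); print(r.x.round(4),'res',r.fun.round(1).reshape(-1,2).tolist() if r.fun.size==2*len(P) else ''); return r.x
if __name__=='__main__':
    m=lambda c:[212+c[0]/6-.5,205+c[1]/6-.5]
    n=lambda c:[160+(c[0]-310)/5-.5,137+c[1]/5-.5]
    for u in [(118,502),(162,505),(126,395),(173,397)]: 
        U=m(u);print(world(b,*U).round(4),world(b,*np.round(U)).round(4))
    print('blank',world(b,*m((160,245))),'coltop',[world(b,*m(c)).round(4) for c in((90,82),(232,82))])
    print('nest',world(b,*n((415,305))),'base',world(b,*n((520,330))))
    M=fit([(-22,8,23),(-22,-8,23),(22,8,23),(22,-8,23),(86.5,24.5,105),(86.5,-24.5,105)],[m(c) for c in[(118,502),(162,505),(126,395),(173,397),(85,78),(237,78)]],[.5,-.2,1.5])
    M=fit([(-22,8,23),(-22,-8,23),(22,8,23),(22,-8,23),(86.5,24.5,129),(86.5,-24.5,129)],[m(c) for c in[(118,502),(162,505),(126,395),(173,397),(85,78),(237,78)]],[.5,-.2,1.5])
    F=fit([(-35,-42,8),(-35,42,8),(155,42,8),(-24.5,37,36),(-24.5,-37,36),(24.5,37,36),(24.5,-37,36)],[n(c) for c in[(360,407),(328,288),(712,212),(342,250),(366,356),(450,232),(478,329)]],[.4,.1,.2])
    for e in (66.5,67.5,68.5,69.5):
      c,s=np.cos(M[2]),np.sin(M[2])
      print(e,[((proj(b,[M[0]+c*e/1e3-s*y,M[1]+s*e/1e3+c*y,.034])-[211.5,204.5])*6).round(1).tolist() for y in(.02,-.02)])
E
python3 fit.py
```

```text
[ 0.5065 -0.2313  0.0225] [ 0.5062 -0.231   0.0227]
[ 0.5194 -0.2373  0.0236] [ 0.5189 -0.2352  0.0202]
[ 0.5219 -0.1799  0.0094] [ 0.521  -0.1792  0.0099]
[ 0.537  -0.1839  0.0078] [ 0.533 -0.198  0.025]
blank [ 0.54442541 -0.14213721  0.0366436 ] coltop [array([ 0.5276, -0.123 ,  0.1014]), array([ 0.5728, -0.1341,  0.099 ])]
nest [0.45856172 0.05117462 0.01998793] base [0.50290454 0.0328217  0.00886629]
[ 0.5201 -0.2135  1.2299] res [[-0.6, 0.1], [0.4, -0.0], [0.1, -0.2], [0.4, -0.2], [0.0, -0.2], [-0.3, 0.7]]
[ 0.5196 -0.2148  1.2191] res [[-0.8, 0.7], [0.2, 0.6], [0.2, 0.3], [0.4, 0.4], [-0.1, -8.6], [-0.0, -7.4]]
[0.4567 0.0451 0.0102] res [[-0.8, 0.9], [-0.5, 0.3], [0.8, -0.1], [0.0, -0.5], [0.8, -0.4], [-0.6, -1.0], [0.3, 0.5]]
66.5 [[103.6, 270.6], [221.9, 276.2]]
67.5 [[103.9, 268.3], [222.1, 274.0]]
68.5 [[104.2, 266.1], [222.3, 271.7]]
69.5 [[104.5, 263.9], [222.6, 269.5]]
```

Run:
```python
from h import *
b=dict(np.load('side.npz'));a=dict(np.load('scene.npz'))
s=1.5625
for n,p in dict(neckend=(680,375),neck=(590,385),neck2=(530,415),joint=(462,492),grip=(430,550),mat=(370,545),lamphead=(600,30),lampneck=(660,50),rockR=(320,235)).items(): print(n,world(b,p[0]/s,p[1]/s).round(3))
for n,p in dict(neckend=(715,243),neck=(600,300),hook=(440,35),clip=(480,515),f1=(250,450),f2=(295,570),f3=(230,560),f4=(160,540)).items(): print('S',n,world(a,p[0]/s,p[1]/s).round(3))
# points above table, high in work region
d=b['range_z'];v,u=np.nonzero(d>0)
P=np.c_[(u-b['cx'])/b['fx']*d[v,u],(v-b['cy'])/b['fy']*d[v,u],d[v,u],np.ones(len(u))]@b['cam_to_world'].T
m=(P[:,2]>.06)&(P[:,0]>.2)&(P[:,0]<.8)&(P[:,1]>-.6)&(P[:,1]<.3)
H={}
for p in P[m]:
    k=(int(p[0]//.05),int(p[1]//.05));H.setdefault(k,[]).append(p[2])
for k in sorted(H): 
    if len(H[k])>5: print(round(k[0]*.05,2),round(k[1]*.05,2),round(min(H[k]),2),round(max(H[k]),2),len(H[k]))
r=R.from_rotvec(ctrl.get_obs()['tool_rot']).as_matrix();print(r.round(3))
```

```text
neckend [ 0.744 -0.44   0.304]
neck [ 0.677 -0.412  0.283]
neck2 [ 0.628 -0.403  0.248]
joint [ 0.557 -0.429  0.194]
grip [ 0.519 -0.455  0.157]
mat [ 0.482 -0.368  0.039]
lamphead [ 0.625 -0.412  0.608]
lampneck [ 0.646 -0.444  0.607]
rockR [0.523 0.042 0.148]
S neckend [ 0.744 -0.441  0.3  ]
S neck [ 0.636 -0.413  0.25 ]
S hook [0.77  0.148 0.5  ]
S clip [ 0.468 -0.482  0.118]
S f1 [ 0.274 -0.634  0.347]
S f2 [ 0.283 -0.637  0.299]
S f3 [ 0.264 -0.635  0.31 ]
S f4 [ 0.182  0.752 -0.903]
0.2 -0.05 0.21 0.27 318
0.2 0.0 0.19 0.5 3329
0.2 0.05 0.27 0.47 119
0.25 -0.6 0.4 0.56 3029
0.25 -0.55 0.51 0.56 507
0.25 -0.5 0.48 0.55 117
0.25 -0.45 0.48 0.52 26
0.3 -0.6 0.48 0.55 3702
0.3 -0.55 0.5 0.55 156
0.45 -0.5 0.12 0.14 307
0.5 -0.5 0.12 0.17 376
0.5 -0.45 0.15 0.19 366
0.5 -0.15 0.06 0.11 211
0.5 -0.1 0.06 0.11 103
0.5 0.0 0.06 0.15 190
0.5 0.05 0.06 0.15 25
0.55 -0.45 0.17 0.23 559
0.55 -0.4 0.59 0.61 264
0.55 -0.35 0.59 0.61 227
0.55 -0.15 0.06 0.11 252
0.55 -0.1 0.07 0.11 305
0.55 0.0 0.06 0.15 183
0.55 0.05 0.06 0.15 51
0.6 -0.5 0.59 0.6 150
0.6 -0.45 0.06 0.61 2480
0.6 -0.4 0.06 0.61 1176
0.6 0.0 0.08 0.15 148
0.6 0.05 0.12 0.15 16
0.65 -0.5 0.59 0.61 367
0.65 -0.45 0.26 0.61 1842
0.65 -0.4 0.26 0.61 244
0.7 -0.55 0.06 0.1 235
0.7 -0.5 0.06 0.07 17
0.7 -0.45 0.27 0.6 709
0.7 -0.15 0.06 0.08 12
0.75 -0.55 0.06 0.1 383
0.75 -0.5 0.07 0.1 8
0.75 -0.45 0.29 0.31 25
0.75 -0.15 0.06 0.09 140
0.75 0.1 0.26 0.38 182
[[ 0.916  0.401 -0.001]
 [ 0.401 -0.916  0.002]
 [ 0.    -0.002 -1.   ]]
```

send_rows:
  rows:
    - [5, [5.05, -2.93, 0.4], 0]
    - [5, [5.05, -2.93, 0.4], 0]
    - [5, [5.05, -2.93, 0.4], 0]
    - [5, [5.05, -2.93, 0.4], 0]
    - [5, [5.05, -2.93, 0.4], 0]
    - [5, [5.05, -2.93, 0.4], 0]
    - [5, [5.05, -2.93, 0.4], 0]
    - [5, [5.05, -2.93, 0.4], 0]
    - [5, [0, 0, 0], -10]
    - [5, [0, 0, 0], -10]
  newtons: 60

```text
t: 1.35
tool_pos: [0.5269, -0.1945, 0.1985]
tool_rot: [-2.911, -1.179, 0.002]
contact_force: [-0.4, 0.0, -0.4]
opening: 0.05
grip_force: 0.0
```

send_rows:
  rows:
    - [5, [0, 0, 0], -10]
    - [5, [0, 0, 0], -10]
    - [5, [0, 0, 0], -6.9]

```text
t: 1.72
tool_pos: [0.5264, -0.1955, 0.1987]
tool_rot: [-2.56, -1.819, 0.001]
contact_force: [0.6, -0.4, -0.1]
opening: 0.0496
grip_force: 0.0
```

Run:
```python
from h import *
o=ctrl.get_obs();print(o['t'],o['tool_pos'],R.from_rotvec(o['tool_rot']).as_matrix().round(3).tolist(),o['opening'],o['q'].round(3))
w=grab('wrist');b=grab('side')
print(w['cam_to_world'].round(3).tolist())
o=np.zeros((600,800,3),np.uint8);o[:300,:400]=cv2.resize(w['frame'][:,:,::-1],(400,300));
o[:,400:]=cv2.resize(b['frame'][60:280,140:287,::-1],(400,600),interpolation=cv2.INTER_CUBIC)
o[300:,:400]=cv2.resize(cv2.applyColorMap((np.clip(w['range_z']/.4,0,1)*255).astype(np.uint8),2),(400,300))
cv2.imwrite('pics/w1.png',o)
```

```text
1.725 [ 0.52642243 -0.19547393  0.1986536 ] [[0.329, 0.944, -0.001], [0.944, -0.329, 0.001], [0.0, -0.001, -1.0]] 0.04962692578372245 [-0.488 -0.075  1.795  0.     1.423 -0.153]
[[0.945, -0.314, -0.096, 0.55], [-0.328, -0.904, -0.275, -0.124], [-0.001, 0.291, -0.957, 0.341], [0.0, 0.0, 0.0, 1.0]]
```

View pics/w1.png

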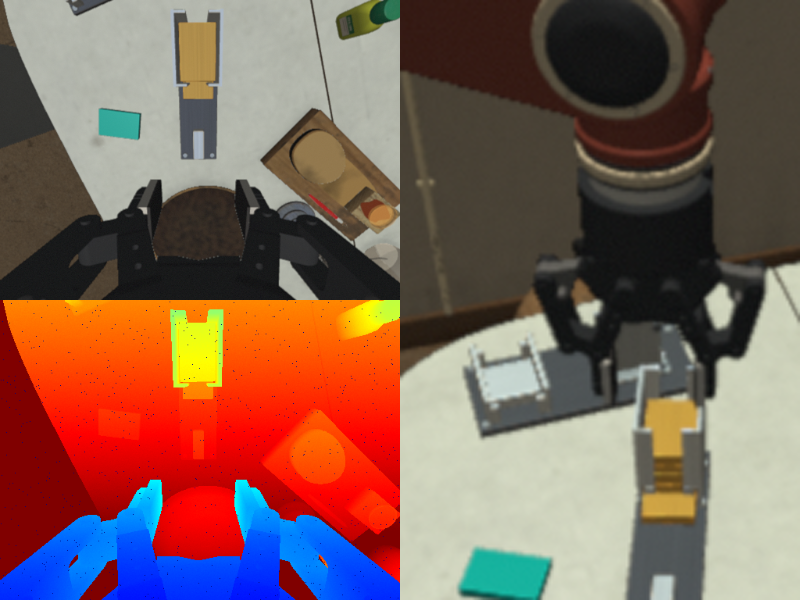

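Run:
```python
from h import *
o=ctrl.get_obs();T=R.from_rotvec(o['tool_rot']).as_matrix();p=o['tool_pos']
for n in('side','wrist'):
    b=dict(np.load(n+'.npz'));d=b['range_z'];v,u=np.nonzero(d>0)
    P=(np.c_[(u-b['cx'])/b['fx']*d[v,u],(v-b['cy'])/b['fy']*d[v,u],d[v,u],np.ones(len(u))]@b['cam_to_world'].T)[:,:3]
    L=(P-p)@T
    m=(abs(L[:,0])<.05)&(abs(L[:,1])<.07)&(L[:,2]>-.15)&(L[:,2]<.05)
    L=L[m]
    for z in np.arange(-.14,.04,.006):
        k=L[(L[:,2]>=z)&(L[:,2]<z+.006)]
        if len(k)>3: print(n,round(z,3),len(k),'x',k[:,0].min().round(3),k[:,0].max().round(3),'y',k[:,1].min().round(3),k[:,1].max().round(3))
```

```text
side -0.14 151 x -0.038 -0.007 y -0.035 0.037
side -0.134 65 x -0.037 -0.007 y -0.036 0.037
side -0.128 17 x -0.013 0.006 y -0.037 0.037
side -0.122 63 x -0.012 0.007 y -0.04 0.039
side -0.116 146 x -0.021 0.007 y -0.06 0.05
side -0.11 444 x -0.021 0.013 y -0.067 0.066
side -0.104 226 x -0.02 0.011 y -0.068 0.066
side -0.098 216 x -0.021 -0.001 y -0.066 0.065
side -0.092 142 x -0.018 -0.004 y -0.064 0.065
side -0.086 161 x -0.019 -0.0 y -0.063 0.064
side -0.08 160 x -0.02 0.011 y -0.062 0.062
side -0.074 122 x -0.018 0.016 y -0.061 0.061
side -0.068 98 x -0.016 0.013 y -0.058 0.059
side -0.062 208 x -0.015 0.013 y -0.057 0.058
side -0.056 109 x -0.014 0.012 y -0.057 0.056
side -0.05 48 x -0.014 -0.003 y -0.051 0.049
side -0.044 41 x -0.012 0.008 y -0.038 0.041
side -0.038 49 x -0.012 0.004 y -0.038 0.038
side -0.032 39 x -0.012 -0.001 y -0.038 0.038
side -0.026 47 x -0.012 0.008 y -0.039 0.038
side -0.02 48 x -0.013 0.011 y -0.038 0.038
side -0.014 27 x -0.012 0.007 y -0.036 0.036
wrist -0.104 25 x 0.021 0.022 y -0.017 0.017
wrist -0.098 2414 x 0.013 0.021 y -0.059 0.056
wrist -0.092 5658 x 0.006 0.021 y -0.064 0.062
wrist -0.086 7104 x -0.002 0.019 y -0.066 0.064
wrist -0.08 6424 x -0.009 0.019 y -0.065 0.062
wrist -0.074 3971 x -0.013 0.019 y -0.063 0.061
wrist -0.068 2597 x -0.013 0.018 y -0.063 0.059
wrist -0.062 5331 x -0.012 0.015 y -0.061 0.058
wrist -0.056 2385 x -0.013 0.015 y -0.059 0.057
wrist -0.05 1003 x 0.003 0.015 y -0.057 0.054
wrist -0.044 802 x -0.011 0.013 y -0.043 0.041
wrist -0.038 572 x -0.011 0.012 y -0.04 0.037
wrist -0.032 632 x -0.012 0.012 y -0.04 0.037
wrist -0.026 537 x -0.012 0.012 y -0.04 0.037
wrist -0.02 473 x -0.011 0.012 y -0.04 0.037
wrist -0.014 379 x -0.011 0.012 y -0.04 0.037
wrist -0.008 166 x -0.011 0.012 y -0.033 0.03
```

send_rows:
  rows:
    - [5.5, [1.5, 0, 4.5], 0]
    - [5.5, [1.5, 0, 4.5], 0]
    - [5.5, [1.5, 0, 3.9], 0]
    - [5.5, [0, 0, 0.5], 0]
    - [5.5, [0, 0, 0], 0]

```text
t: 2.45
tool_pos: [0.5421, -0.1538, 0.0661]
tool_rot: [2.565, 1.813, 0.0]
contact_force: [0.5, -0.3, 0.9]
opening: 0.0553
grip_force: 0.0
```

Run:
```python
from h import *
o=ctrl.get_obs();print(o['t'],o['tool_pos'],o['contact_force'])
w=grab('wrist');b=grab('side')
o=np.zeros((600,800,3),np.uint8)
o[:,:500]=cv2.resize(w['frame'][0:300,131:381,::-1],(500,600),interpolation=cv2.INTER_CUBIC)
o[:400,500:]=cv2.resize(b['frame'][170:270,195:270,::-1],(300,400),interpolation=cv2.INTER_CUBIC)
cv2.imwrite('pics/w2.png',o)
```

```text
2.45 [ 0.54211017 -0.15379472  0.06610783] [ 0.45616725 -0.25041502  0.90230917]
```

View pics/w2.png

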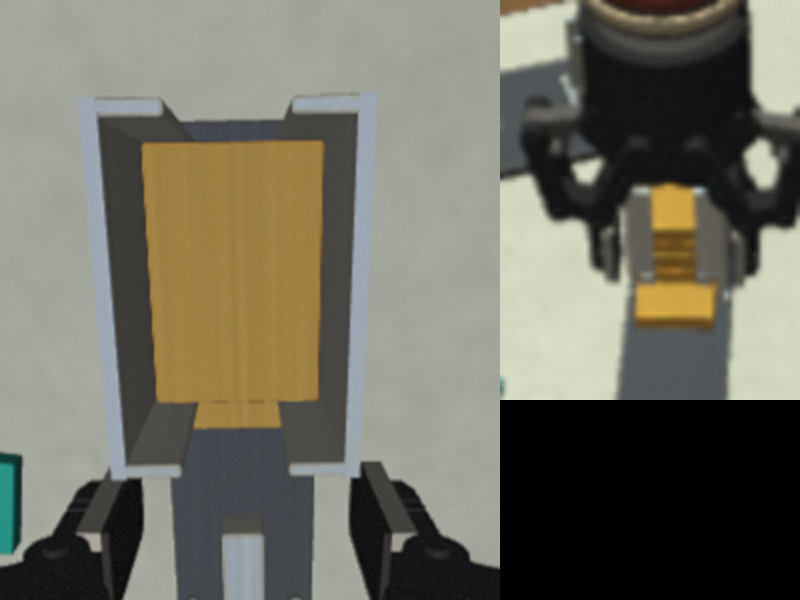

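Run:
```python
from fit import *
w=dict(np.load('wrist.npz'));n=lambda c:[131+c[0]/2-.5,c[1]/2-.5]
P=[(86.5,24.5,105),(86.5,-24.5,105),(156,24.5,105),(156,-24.5,105),(22,8,23),(22,-8,23)]
U=[n(c) for c in [(112,478),(359,475),(79,98),(376,95),(223,533),(264,533)]]
M=fit(P,U,[.52,-.21,1.23],w)
M2=fit(P[:4],U[:4],[.52,-.21,1.23],w)
o=ctrl.get_obs();T=R.from_rotvec(o['tool_rot']).as_matrix()
for m in(M,M2,[.5201,-.2135,1.23]):
  c,s=np.cos(m[2]),np.sin(m[2]);d=o['tool_pos'][:2]-m[:2];print('TCP in mag',d@[c,s],d@[-s,c],'tool yaw - mag',np.degrees(np.arctan2(T[1,0],T[0,0])-m[2]))
  print([(( proj(w,[m[0]+c*e/1e3,m[1]+s*e/1e3,.034])-[130.5,-.5])*2).round(1).tolist() for e in (66.5,68.5,70.5)])
print('col top depth',world(w,*n((120,300))),world(w,*n((366,300))))
```

```text
[ 0.5186 -0.2139  1.2461] res [[-0.3, 2.3], [0.6, 2.0], [-1.6, -1.2], [1.1, -2.2], [-0.9, 1.9], [0.5, 1.6]]
[ 0.5182 -0.2141  1.2432] res [[-0.4, 2.8], [0.3, 2.9], [-1.1, -0.5], [1.4, -1.0]]
TCP in mag 0.06420808528962213 -0.0043228724478242275 tool yaw - mag -0.907561435187594
[[240.6, 435.2], [240.5, 429.5], [240.4, 423.7]]
TCP in mag 0.0645193504434685 -0.004470640675415825 tool yaw - mag -0.7405453908368868
[[240.2, 436.1], [240.1, 430.3], [240.0, 424.6]]
TCP in mag 0.06335699071304542 -0.002028664373757507 tool yaw - mag 0.01688941853187516
[[247.8, 432.6], [247.8, 426.8], [247.8, 421.0]]
col top depth [ 0.53718456 -0.09187723  0.09883321] [ 0.58031188 -0.10605876  0.10495268]
```

send_rows:
  rows:
    - [5.5, [0, -0.3, 1.6], -0.7]
    - [5.5, [0, 0, 1.5], 0]
    - [5.5, [0, 0, 0.1], 0]
    - [5.5, [0, 0, 0], 0]

```text
t: 3.05
tool_pos: [0.5387, -0.1522, 0.0329]
tool_rot: [-2.553, -1.83, 0.001]
contact_force: [0.3, -0.8, 0.0]
opening: 0.0548
grip_force: 0.0
```

send_rows:
  rows:
    - [5.5, [0, 0, 0.2], 0]
    - [5.5, [0, 0, 0.1], 0]
    - [5.5, [0, 0, 0], 0]

```text
t: 3.42
tool_pos: [0.539, -0.1523, 0.0304]
tool_rot: [2.553, 1.83, 0.0]
contact_force: [-0.6, 0.5, 0.2]
opening: 0.0548
grip_force: 0.0
```

send_rows:
  rows:
    - [5.5, [0, 0, 0.2], 0]
    - [5.5, [0, 0, 0.1], 0]
    - [5.5, [0, 0, 0], 0]

```text
t: 3.8
tool_pos: [0.5388, -0.1522, 0.0271]
tool_rot: [-2.553, -1.83, 0.0]
contact_force: [0.1, 0.3, 0.1]
opening: 0.0551
grip_force: 0.0
```

send_rows:
  rows:
    - [5.5, [0, 0, 0.2], 0]
    - [5.5, [0, 0, 0.2], 0]
    - [5.5, [0, 0, 0], 0]

```text
t: 4.18
tool_pos: [0.5387, -0.1521, 0.023]
tool_rot: [-2.553, -1.83, 0.001]
contact_force: [-0.2, 0.7, -0.4]
opening: 0.0549
grip_force: 0.0
```

send_rows:
  rows:
    - [5.5, [0, 0, 0.3], 0]
    - [5.5, [0, 0, 0.2], 0]
    - [5.5, [0, 0, 0], 0]

```text
t: 4.55
tool_pos: [0.5387, -0.1522, 0.018]
tool_rot: [-2.553, -1.83, 0.0]
contact_force: [0.1, -0.4, 0.6]
opening: 0.055
grip_force: 0.0
```

send_rows:
  rows:
    - [3.5, [0, 0, 0], 0]
    - [3.5, [0, 0, 0], 0]
    - [3.5, [0, 0, 0], 0]
    - [3.5, [0, 0, 0], 0]
  newtons: 80

```text
t: 5.05
tool_pos: [0.5395, -0.1527, 0.0191]
tool_rot: [2.553, 1.829, 0.001]
contact_force: [-1.3, -0.6, 5.3]
opening: 0.0365
grip_force: 79.6
```

send_rows:
  rows:
    - [3.5, [-0.2, 0, 0], 0]
    - [3.5, [-0.4, 0, 0], 0]
    - [3.5, [-0.5, 0, 0], 0]
    - [3.5, [-0.5, 0, 0], 0]
    - [3.5, [-0.4, 0, 0], 0]

```text
t: 5.68
tool_pos: [0.5349, -0.1652, 0.0189]
tool_rot: [-2.55, -1.824, -0.018]
contact_force: [8.9, 22.7, 6.4]
opening: 0.0365
grip_force: 79.1
```

Run:
```python
from h import *
o=ctrl.get_obs();print(o['t'],o['tool_pos'],o['contact_force'],o['opening'])
w=grab('wrist');b=grab('side')
o=np.zeros((600,800,3),np.uint8)
o[:,:500]=cv2.resize(w['frame'][0:300,131:381,::-1],(500,600),interpolation=cv2.INTER_CUBIC)
o[:400,500:]=cv2.resize(b['frame'][180:280,195:270,::-1],(300,400),interpolation=cv2.INTER_CUBIC)
cv2.imwrite('pics/w3.png',o)
```

```text
5.675 [ 0.53491305 -0.1652224   0.01889209] [ 8.91171024 22.74258091  6.35782516] 0.036549252550583056
```

View pics/w3.png

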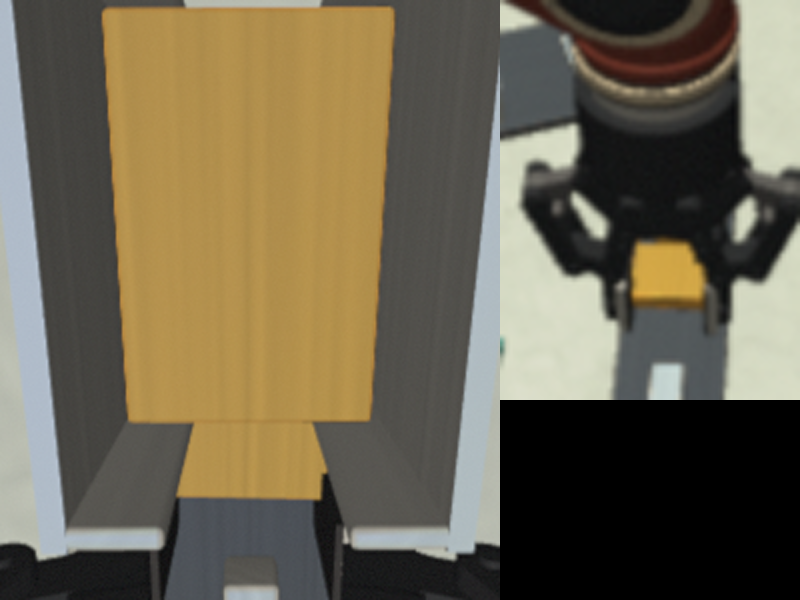

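send_rows:
  rows:
    - [3.5, [-0.5, 0, 0], 0]
    - [3.5, [-0.5, 0, 0], 0]
    - [3.5, [-0.5, 0, 0], 0]
    - [3.5, [-0.5, 0, 0], 0]
    - [3.5, [-0.5, 0, 0], 0]
  newtons: 100

```text
t: 6.4
tool_pos: [0.5237, -0.1946, 0.0174]
tool_rot: [-2.552, -1.83, 0.002]
contact_force: [0.3, 0.1, -2.1]
opening: 0.037
grip_force: 80.5
```

send_rows:
  rows:
    - [3.5, [-0.1, 0, -0.3], 0]
    - [3.5, [-0.3, 0, 0], 0]
    - [3.5, [-0.6, 0, 0], 0]
    - [3.5, [-0.8, 0, 0], 0]
    - [3.5, [-0.8, 0, 0], 0]
    - [3.5, [-0.8, 0, 0], 0]
    - [3.5, [-0.8, 0, 0], 0]
    - [3.5, [-0.7, 0, 0], 0]
    - [3.5, [-0.45, 0, 0], 0]
    - [3.5, [0, 0, 0], 0]

```text
t: 7.65
tool_pos: [0.5072, -0.2458, 0.0213]
tool_rot: [2.554, 1.829, 0.0]
contact_force: [0.1, 0.1, -1.8]
opening: 0.0365
grip_force: 80.5
```

```bash
cat > seg.py <<'E'
from h import *
def brass(im,zl,zh):
    f=im['frame'];h=cv2.cvtColor(f,cv2.COLOR_RGB2HSV);m=(h[...,0]>12)&(h[...,0]<26)&(h[...,1]>130)&(h[...,2]>120)&(im['range_z']>0)
    v,u=np.nonzero(m);d=im['range_z'][v,u]
    P=(np.c_[(u-im['cx'])/im['fx']*d,(v-im['cy'])/im['fy']*d,d,np.ones(len(u))]@im['cam_to_world'].T)[:,:3]
    k=(P[:,2]>zl)&(P[:,2]<zh)&(P[:,0]>.4)&(P[:,0]<.65)&(P[:,1]>-.32)&(P[:,1]<.12);return P[k],u[k],v[k]
M=np.array([.5195,-.2137,1.237])
def tomag(P,M=M):
    c,s=np.cos(M[2]),np.sin(M[2]);d=P[:,:2]-M[:2];return np.c_[d@[c,s],d@[-s,c],P[:,2]]
E
python3 - <<'E'
from seg import *
o=ctrl.get_obs();print(o['t'],tomag(o['tool_pos'][None]),o['contact_force'])
for n in('side','wrist'):
    im=grab(n);P,u,v=brass(im,.0,.13);L=tomag(P)
    for a,b_ in((-.06,.06),(.06,.2)):
        q=L[(L[:,0]>a)&(L[:,0]<b_)]
        if len(q): print(n,len(q),np.percentile(q,[1,50,99],axis=0).round(4).tolist())
w=np.load('wrist.npz')['frame'];b=np.load('side.npz')['frame']
o=np.zeros((600,800,3),np.uint8)
o[:,:400]=cv2.resize(w[0:384,128:384,::-1],(400,600),interpolation=cv2.INTER_CUBIC)
o[:600,400:]=cv2.resize(b[190:310,195:275,::-1],(400,600),interpolation=cv2.INTER_CUBIC)
cv2.imwrite('pics/w4.png',o)
E
```

```text
7.65 [[-0.03437523  0.00109932  0.02133544]] [ 0.12061029  0.12680414 -1.76930982]
side 545 [[-0.0577, -0.1541, 0.0254], [-0.0224, -0.111, 0.0361], [0.0018, 0.0197, 0.0466]]
wrist 10307 [[-0.0284, -0.0172, 0.0329], [0.003, 0.0022, 0.0348], [0.0292, 0.0214, 0.0366]]
```

View pics/w4.png

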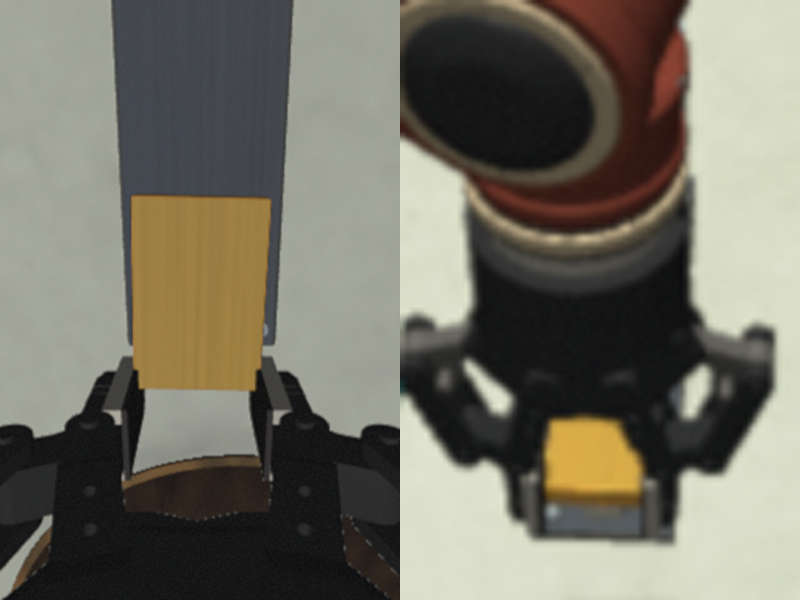

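send_rows:
  rows:
    - [3.5, [0, 0, 0.2], 0]
    - [3.5, [0, 0, 0.1], 0]
    - [3.5, [0, 0, 0], 0]

```text
t: 8.12
tool_pos: [0.5074, -0.2455, 0.0184]
tool_rot: [2.553, 1.83, 0.0]
contact_force: [-0.1, 0.2, -1.6]
opening: 0.0368
grip_force: 80.7
```

send_rows:
  rows:
    - [3.5, [0, 0, 0.1], 0]
    - [3.5, [0, 0, 0], 0]

```text
t: 8.38
tool_pos: [0.5074, -0.2455, 0.0181]
tool_rot: [-2.553, -1.83, -0.0]
contact_force: [-2.1, 1.3, 4.2]
opening: 0.0365
grip_force: 81.1
```

Resting on the block. Release (gently), back away upward.

send_rows:
  rows:
    - [5.2, [0, 0, 0], 0]
    - [5.2, [0, 0, 0], 0]
    - [5.2, [0, 0, 0], 0]
    - [5.2, [-0.5, 0, -0.3], 0]
    - [6, [0, 0, -3], 0]
    - [8.5, [0, 0, -5], 0]
    - [8.5, [0, 0, -5], 0]
    - [8.5, [0, 0, 0], 0]

```text
t: 9.38
tool_pos: [0.5086, -0.2525, 0.1566]
tool_rot: [2.545, 1.824, 0.006]
contact_force: [0.2, -0.8, 0.2]
opening: 0.085
grip_force: 0.0
```

Run:
```python
from seg import *
o=ctrl.get_obs();print(o['t'],o['tool_pos'],o['tool_rot'],tomag(o['tool_pos'][None]))
T=R.from_rotvec(o['tool_rot']).as_matrix();print('yaw',np.degrees(np.arctan2(T[1,0],T[0,0])))
for n in('side','wrist'):
    im=grab(n);P,u,v=brass(im,.015,.13);L=tomag(P)
    for a,b_ in((-.06,.05),(.05,.2)):
        k=(L[:,0]>a)&(L[:,0]<b_)&(abs(L[:,1])<.05);q=L[k]
        if len(q)>30: print(n,len(q),np.percentile(q,[1,50,99],axis=0).round(4).tolist(), cv2.minAreaRect(np.float32(P[k][:,:2]*1000)), cv2.minAreaRect(np.float32(np.c_[u,v][k])))
w=np.load('wrist.npz')['frame'];b=np.load('side.npz')['frame']
o=np.zeros((600,800,3),np.uint8)
o[:,:400]=cv2.resize(w[0:384,128:384,::-1],(400,600),interpolation=cv2.INTER_CUBIC)
o[:600,400:]=cv2.resize(b[190:310,195:275,::-1],(400,600),interpolation=cv2.INTER_CUBIC)
cv2.imwrite('pics/w5.png',o)
```

```text
9.375 [ 0.50858022 -0.25251979  0.15661416] [2.54518803 1.82372128 0.00602248] [[-0.04025481 -0.00240155  0.15661416]]
yaw 71.24508048371865
side 526 [[-0.0311, -0.0193, 0.0305], [-0.0032, 0.0003, 0.0347], [0.0279, 0.0194, 0.0376]] ((518.9955444335938, -214.2314453125), (62.109012603759766, 39.18806076049805), 69.97075653076172) ((234.95545959472656, 276.9455261230469), (20.796276092529297, 25.97047233581543), 5.7105937004089355)
side 139 [[0.0865, -0.0109, 0.0317], [0.0922, -0.0004, 0.0649], [0.1132, 0.0118, 0.0863]] ((551.1959838867188, -120.53584289550781), (29.300521850585938, 22.64958953857422), 83.03761291503906) ((238.62741088867188, 232.4602813720703), (20.308849334716797, 10.677848815917969), 83.9909896850586)
wrist 2849 [[-0.0286, -0.0174, 0.0311], [0.0018, 0.0019, 0.0327], [0.0288, 0.0213, 0.0343]] ((517.7632446289062, -212.9491729736328), (58.513572692871094, 39.63309860229492), 69.93109130859375) ((252.0, 138.5), (65.0, 44.0), 90.0)
wrist 772 [[0.0886, -0.0113, 0.0333], [0.0953, 0.0015, 0.0635], [0.1016, 0.0165, 0.0652]] ((548.1840209960938, -123.07061004638672), (13.475394248962402, 38.323307037353516), 70.6041030883789) ((251.5, 15.0), (30.0, 55.0), 90.0)
```

View pics/w5.png

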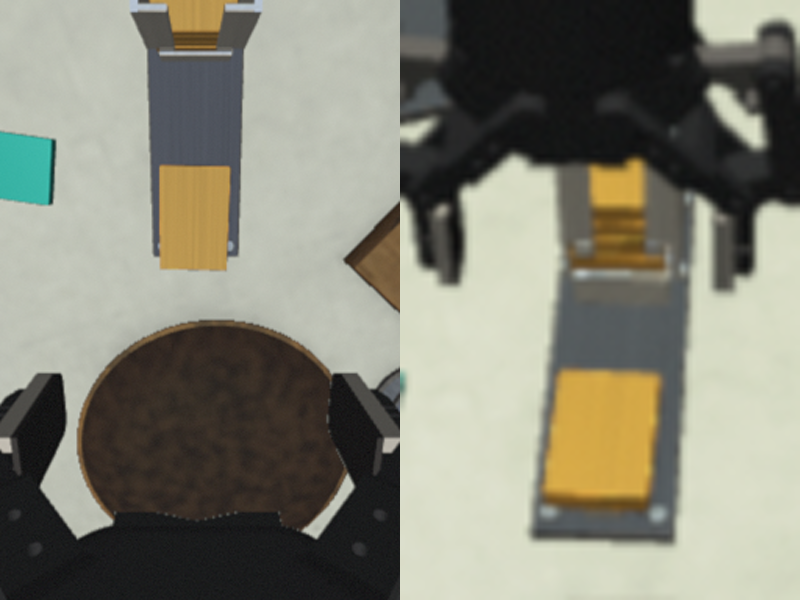

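send_rows:
  rows:
    - [8.5, [4.0, -0.32, 0], 0]
    - [8.5, [0, 0, 0], 10.2]
    - [8.5, [0, 0, 0], 10.2]
    - [8.5, [0, 0, 0], 10.2]
    - [8.5, [0, 0, 0], 10.2]
    - [8.5, [0, 0, 0], 10.2]
    - [8.5, [0, 0, 0], 10.2]
    - [8.5, [0, 0, 0], 10.2]
    - [8.5, [0, 0, 0], 10.2]
    - [8.5, [0, 0, 0], 9.6]

```text
t: 10.72
tool_pos: [0.5141, -0.2108, 0.1476]
tool_rot: [-3.091, 0.553, 0.007]
contact_force: [-0.3, 0.4, 0.1]
opening: 0.0851
grip_force: 0.0
```

send_rows:
  rows:
    - [8.5, [0, 0, 3], 0]
    - [8.5, [0, 0, 3], 0]
    - [8.5, [0, 0, 1], 0]
    - [8.5, [0, 0, 0], 0]

```text
t: 11.22
tool_pos: [0.5144, -0.2108, 0.0786]
tool_rot: [-3.093, 0.544, 0.005]
contact_force: [0.9, 1.3, 0.6]
opening: 0.085
grip_force: 0.0
```

Run:
```python
from seg import *
o=ctrl.get_obs();print(o['t'],o['tool_pos'],o['q'].round(2))
T=R.from_rotvec(o['tool_rot']).as_matrix();print('yaw',np.degrees(np.arctan2(T[1,0],T[0,0])))
for n in('side','wrist'):
    im=grab(n);P,u,v=brass(im,.015,.045);L=tomag(P)
    k=(L[:,0]>-.06)&(L[:,0]<.05)&(abs(L[:,1])<.05)
    if k.sum()>30:
        r=cv2.minAreaRect(np.float32(P[k][:,:2]*1000));print(n,k.sum(),r,((np.r_[np.array(r[0])/1000,0]-o['tool_pos'])@T*1000).round(1))
```

```text
11.225 [ 0.51438081 -0.21083616  0.07862499] [-0.52  0.04  1.9   0.    1.21  1.4 ]
yaw -19.954216977680517
side 413 ((519.05224609375, -214.16590881347656), (61.91670608520508, 39.19072723388672), 69.153564453125) [ 5.8  1.6 78.6]
wrist 4544 ((517.835693359375, -213.3087615966797), (59.423362731933594, 39.832027435302734), 69.96849060058594) [ 4.4  1.2 78.6]
```

send_rows:
  rows:
    - [8.5, [0.45, 0.13, 0], 0]
    - [8.5, [0, 0, 2], 0]
    - [8.5, [0, 0, 2], 0]
    - [8.5, [0, 0, 1.4], 0]
    - [8.5, [0, 0, 0.6], 0]
    - [8.5, [0, 0, 0.2], 0]
    - [8.5, [0, 0, 0], 0]

```text
t: 12.2
tool_pos: [0.5196, -0.2143, 0.0186]
tool_rot: [3.094, -0.544, 0.001]
contact_force: [0.1, 0.2, 0.1]
opening: 0.0848
grip_force: 0.0
```

send_rows:
  rows:
    - [6.2, [0, 0, 0], 0]
    - [5.6, [0, 0, 0], 0]
    - [5.6, [0, 0, 0], 0]
    - [5.6, [0, 0, 0], 0]
  newtons: 50

```text
t: 12.7
tool_pos: [0.5201, -0.2147, 0.0195]
tool_rot: [3.093, -0.544, 0.003]
contact_force: [-0.8, 0.1, 5.5]
opening: 0.0585
grip_force: 54.5
```

send_rows:
  rows:
    - [5.6, [0, 0, -0.5], 0]
    - [5.6, [0, 0, -1.5], 0]
    - [5.6, [0, 0, -4], 0]
    - [5.6, [0, 0, -5], 0]
    - [5.6, [0, 0, -3.5], 0]
    - [5.6, [0, 0, 0], -10.2]
    - [5.6, [0, 0, 0], -10.2]
    - [5.6, [0, 0, 0], -10.2]
    - [5.6, [0, 0, 0], -10.2]
    - [5.6, [0, 0, 0], -10.2]
  newtons: 70

```text
t: 13.95
tool_pos: [0.5189, -0.2139, 0.1635]
tool_rot: [-3.024, -0.85, 0.001]
contact_force: [-0.1, 1.1, -2.0]
opening: 0.0577
grip_force: 75.5
```

send_rows:
  rows:
    - [5.6, [0, 0, 0], -10.2]
    - [5.6, [0, 0, 0], -10.2]
    - [5.6, [0, 0, 0], -10.2]
    - [5.6, [0, 0, 0], -10.2]
    - [5.6, [0, 0, 0], -10.2]
    - [5.6, [0, 0, 0], -10.2]
    - [5.6, [0, 0, 0], -10.2]
    - [5.6, [0, 0, 0], -10.2]
    - [5.6, [0, 0, 0], -10.2]
    - [5.6, [0, 0, 0], -10.2]

```text
t: 15.2
tool_pos: [0.5188, -0.2138, 0.1634]
tool_rot: [-1.243, -2.885, -0.0]
contact_force: [-0.6, 0.8, -1.6]
opening: 0.0582
grip_force: 75.5
```

Run:
```python
from seg import *
o=ctrl.get_obs();print(o['t'],o['tool_pos'],o['q'].round(2),o['opening'],o['contact_force'])
T=R.from_rotvec(o['tool_rot']).as_matrix();print('yaw',np.degrees(np.arctan2(T[1,0],T[0,0])))
im=grab('wrist');P,u,v=brass(im,.1,.2)
if len(P)>30:
        r=cv2.minAreaRect(np.float32(P[:,:2]*1000));print(len(P),r,((np.r_[np.array(r[0])/1000,np.median(P[:,2])]-o['tool_pos'])@T*1000).round(1))
im=grab('side')
# stack & clear view of fixture
P,u,v=brass(im,.02,.13);L=tomag(P);k=(L[:,0]>.06)&(abs(L[:,1])<.05);print('stack',k.sum(),np.percentile(L[k],[1,50,99],axis=0).round(4).tolist())
```

```text
15.2 [ 0.51884097 -0.21384013  0.1634019 ] [-0.52 -0.05  1.83  0.    1.36 -1.28] 0.058174006705092964 [-0.64400051  0.79861479 -1.58782564]
yaw 133.38697986720135
8100 ((518.1643676757812, -213.44627380371094), (59.66039276123047, 40.21344757080078), 43.57139587402344) [  0.8  -0.2 -13. ]
stack 19 [[0.0871, -0.011, 0.0309], [0.0899, -0.0068, 0.0349], [0.0905, 0.0031, 0.0562]]
```

send_rows:
  rows:
    - [5.6, [0, 0, 0], -10.2]
    - [5.6, [0, 0, 0], -10.2]
    - [5.6, [0, 0, 0], -10.2]
    - [5.6, [0, 0, 0], -10.2]
    - [5.6, [0, 0, 0], -6.4]
    - [5.6, [2, 4.5, 0], 0]
    - [5.6, [2, 5.4, 0], 0]
    - [5.6, [1, 5.5, 0], 0]
    - [5.6, [0.6, 5.5, 0], 0]
    - [5.6, [0.6, 5, 0], 0]

```text
t: 16.55
tool_pos: [0.4554, 0.0463, 0.1636]
tool_rot: [-0.001, 3.141, 0.0]
contact_force: [1.5, -0.1, -2.2]
opening: 0.058
grip_force: 75.6
```

Run:
```python
from seg import *
o=ctrl.get_obs();print(o['t'],o['tool_pos'],o['opening'],o['contact_force'])
T=R.from_rotvec(o['tool_rot']).as_matrix();print('yaw',np.degrees(np.arctan2(T[1,0],T[0,0])))
w=grab('wrist');b=grab('side')
o=np.zeros((600,800,3),np.uint8)
o[:,:560]=cv2.resize(w['frame'][0:300,116:396,::-1],(560,600),interpolation=cv2.INTER_CUBIC)
o[:420,560:]=cv2.resize(b['frame'][110:250,150:230,::-1],(240,420),interpolation=cv2.INTER_CUBIC)
cv2.imwrite('pics/w6.png',o)
```

```text
16.55 [0.4554119  0.04633324 0.16363797] 0.05804896308780891 [ 1.54535042 -0.06367121 -2.2411456 ]
yaw -179.9517152546488
```

View pics/w6.png

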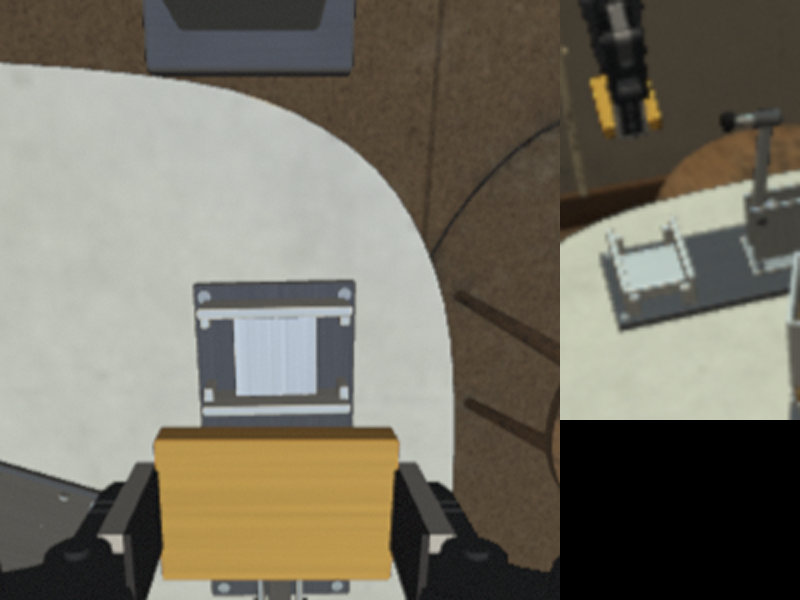

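Run:
```python
from fit import *
from seg import brass
w=dict(np.load('wrist.npz'));n=lambda c:[116+c[0]/2-.5,c[1]/2-.5]
P=[(-35,42,8),(-35,-42,8),(-24.5,37,36),(-24.5,-37,36),(24.5,37,36),(24.5,-37,36),(22,21,20),(22,-21,20)]
U=[n(c) for c in [(355,281),(194,284),(355,313),(196,313),(352,410),(202,411),(317,396),(236,396)]]
F=fit(P,U,[.457,.045,.01],w)
print('floor',world(w,*n((275,355))),'wall',world(w,*n((275,313))),world(w,*n((275,410))),'bench',world(w,*n((100,200))))
F2=fit(P[2:6],U[2:6],[.457,.045,.01],w)
o=ctrl.get_obs();p=o['tool_pos'];T=R.from_rotvec(o['tool_rot']).as_matrix()
B,u,v=brass(w,.1,.2);r=cv2.minAreaRect(np.float32(B[np.abs(B[:,2]-np.median(B[:,2]))<.004][:,:2]*1000));print(r,p)
for f in(F,F2): print('blank-nest (wrist) world',np.array(r[0])/1000-f[:2],'tool',(np.r_[f[:2]-np.array(r[0])/1000,0]@T)*100,'tcp',(np.r_[f[:2],0]-p)@T*100)
```

```text
[0.4553 0.047  0.0123] res [[1.2, 0.3], [-0.4, -0.3], [-0.5, -0.4], [0.5, 0.5], [-0.4, 0.0], [-0.0, 0.3], [-0.1, -0.4], [0.1, -0.0]]
floor [0.45557811 0.04647051 0.01961995] wall [0.43101445 0.0464909  0.03485004] [0.47930722 0.04652717 0.03628829] bench [ 0.38003338 -0.04211154 -0.0005511 ]
[0.4552 0.0471 0.0079] res [[-0.2, -0.3], [0.7, 0.2], [-0.4, 0.1], [-0.0, 0.0]]
((455.0743408203125, 47.260498046875), (59.65069580078125, 40.24467086791992), 89.91971588134766) [0.45496169 0.04832119 0.1633715 ]
blank-nest (wrist) world [-0.00024811  0.00026506] tool [-2.46225278e-02 -2.66807195e-02 -4.87476831e-05] tcp [-0.03943101 -0.15871284 16.33690967]
blank-nest (wrist) world [-0.00015332  0.00013329] tool [-1.52369433e-02 -1.34373621e-02 -2.52965276e-05] tcp [-0.03004542 -0.14546948 16.33693312]
```

send_rows:
  rows:
    - [5.6, [-0.03, -0.13, 4], -0.5]
    - [5.6, [0, 0, 4], 0]
    - [5.6, [0, 0, 3], 0]
    - [5.6, [0, 0, 0.8], 0]
    - [5.6, [0, 0, 0], 0]
    - [5.6, [0, 0, 0], 0]

```text
t: 17.4
tool_pos: [0.4579, 0.043, 0.0471]
tool_rot: [-0.019, 3.138, -0.0]
contact_force: [0.5, 0.6, -1.5]
opening: 0.058
grip_force: 75.7
```

Run:
```python
from seg import *
o=ctrl.get_obs();p=o['tool_pos'];T=R.from_rotvec(o['tool_rot']).as_matrix();print(p,'yaw',np.degrees(np.arctan2(T[1,0],T[0,0])),o['contact_force'])
w=grab('wrist');B,u,v=brass(w,.03,.1);r=cv2.minAreaRect(np.float32(B[np.abs(B[:,2]-np.median(B[:,2]))<.004][:,:2]*1000));print(r,np.median(B[:,2]))
print((np.r_[.4553,.047,0]-p)@T*100)
```

```text
[0.45790213 0.04300714 0.04709321] yaw -179.29224047133684 [ 0.47822369  0.63596468 -1.4942165 ]
((457.664306640625, 43.89835739135742), (40.07841873168945, 59.59349822998047), 0.434865802526474) 0.06005893827297287
[0.27014222 0.4039035  4.7083685 ]
```

send_rows:
  rows:
    - [5.6, [0.25, 0.33, 0], 0]
    - [5.6, [0, 0, 0], 0]
    - [5.6, [0, 0, 0], 0]

```text
t: 17.82
tool_pos: [0.4539, 0.0467, 0.0455]
tool_rot: [-0.021, 3.141, -0.0]
contact_force: [-0.4, -0.4, -2.4]
opening: 0.0576
grip_force: 75.8
```

```bash
cat > chk.py <<'E'
from fit import *
from seg import brass
o=ctrl.get_obs();p=o['tool_pos'];T=R.from_rotvec(o['tool_rot']).as_matrix();print(p,'yaw',np.degrees(np.arctan2(T[1,0],T[0,0])),o['contact_force'])
w=grab('wrist');B,u,v=brass(w,.015,.1);B=B[np.abs(B[:,2]-np.median(B[:,2]))<.004];r=cv2.minAreaRect(np.float32(B[:,:2]*1000));print(r,np.median(B[:,2]),B[:,2].std())
print((np.r_[.4553,.047,0]-p)@T*100)
E
python3 chk.py
```

```text
[0.45393615 0.04667253 0.04550291] yaw -179.23423434553055 [-0.38930514 -0.36605465 -2.37899962]
((453.6916809082031, 47.39897918701172), (40.08123779296875, 59.39275360107422), 0.5581762790679932) 0.0584743047208105 0.0005630799854677922
[-0.13507973  0.03114827  4.5503412 ]
```

send_rows:
  rows:
    - [5.6, [-0.14, -0.03, 0], 0]
    - [5.6, [0, 0, 0.9], 0]
    - [5.6, [0, 0, 0], 0]
    - [5.6, [0, 0, 0.6], 0]
    - [5.6, [0, 0, 0], 0]

```text
t: 18.5
tool_pos: [0.4547, 0.0463, 0.0296]
tool_rot: [0.021, -3.14, -0.0]
contact_force: [0.2, -0.1, -1.8]
opening: 0.0578
grip_force: 75.8
```

```bash
python3 chk.py
```

```text
[0.45470304 0.04629892 0.02957529] yaw -179.25115297943867 [ 0.22279875 -0.14427387 -1.76411161]
((454.236328125, 47.19670104980469), (40.0604133605957, 59.64706039428711), 0.7582613229751587) 0.04255700287173214 0.0005639947793771835
[-0.06495024  0.06896395  2.95744556]
```

send_rows:
  rows:
    - [5.6, [-0.05, 0, 0.5], 0]
    - [5.6, [0, 0, 0.4], 0]
    - [5.6, [0, 0, 0.2], 0]
    - [5.6, [0, 0, 0], 0]

```text
t: 19.05
tool_pos: [0.4556, 0.0463, 0.019]
tool_rot: [0.021, -3.141, -0.0]
contact_force: [0.1, 0.5, -1.4]
opening: 0.0579
grip_force: 75.8
```

send_rows:
  rows:
    - [5.6, [0, 0, 0.15], 0]
    - [5.6, [0, 0, 0], 0]

```text
t: 19.3
tool_pos: [0.4558, 0.0463, 0.0178]
tool_rot: [0.021, -3.141, -0.0]
contact_force: [-0.0, -0.1, -1.7]
opening: 0.0579
grip_force: 75.8
```

send_rows:
  rows:
    - [5.6, [0, 0, 0.1], 0]
    - [5.6, [0, 0, 0], 0]

```text
t: 19.55
tool_pos: [0.4558, 0.0463, 0.0168]
tool_rot: [-0.021, 3.142, -0.0]
contact_force: [-0.6, 0.6, -1.8]
opening: 0.0578
grip_force: 75.8
```

send_rows:
  rows:
    - [5.6, [0, 0, 0.1], 0]
    - [5.6, [0, 0, 0], 0]

```text
t: 19.8
tool_pos: [0.4558, 0.0463, 0.0167]
tool_rot: [0.021, -3.141, -0.0]
contact_force: [-3.9, -0.3, 5.7]
opening: 0.0576
grip_force: 76.6
```

send_rows:
  rows:
    - [7.2, [0, 0, 0], 0]
    - [7.2, [0, 0, 0], 0]
    - [7.2, [0, 0, 0], 0]
    - [7.2, [0, 0, -1], 0]
    - [7.2, [0, 0, -3], 0]
    - [7.2, [0, 0, -5], 0]
    - [7.2, [0, 0, -5], 0]
    - [7.2, [0, 0, 0], 0]

```text
t: 20.8
tool_pos: [0.4593, 0.0461, 0.1621]
tool_rot: [-0.021, 3.13, -0.001]
contact_force: [-0.7, -0.1, 0.9]
opening: 0.0718
grip_force: 0.0
```

```bash
python3 chk.py
python3 - <<'E'
from fit import *
w=dict(np.load('wrist.npz'))
for z,t in((.0,.16),):
  d=w['range_z'];v,u=np.nonzero(d>0)
b=grab('side')
from seg import brass
B,u,v=brass(b,.015,.1);k=B[:,1]>-.02;print('side',k.sum(),B[k].mean(0),B[k][:,2].std())
from h import *
def pts(im):
    d=im['range_z'];v,u=np.nonzero(d>0);return (np.c_[(u-im['cx'])/im['fx']*d[v,u],(v-im['cy'])/im['fy']*d[v,u],d[v,u],np.ones(len(u))]@im['cam_to_world'].T)[:,:3]
P=pts(b);L=P-[.4553,.047,0]
k=(L[:,0]>.03)&(L[:,0]<.25)&(abs(L[:,1])<.05)&(L[:,2]>.06)&(L[:,2]<.18);L=L[k]
for z in np.arange(.06,.17,.01):
    q=L[(L[:,2]>=z)&(L[:,2]<z+.01)]
    for lo,hi in((.03,.112),(.112,.25)):
        s=q[(q[:,0]>lo)&(q[:,0]<hi)]
        if len(s)>3:print(round(z,2),len(s),'x',s[:,0].min().round(3),s[:,0].max().round(3),'y',s[:,1].min().round(3),s[:,1].max().round(3))
E
```

```text
[0.45927444 0.04611423 0.16208622] yaw -179.24507558302938 [-0.72037773 -0.06775572  0.89783955]
((476.3108215332031, -23.89893341064453), (52.962989807128906, 213.89126586914062), 15.904569625854492) 0.02969324921400568 0.0007921733849691507
[ 0.57975713  0.10716575 16.20301267]
side 306 [0.45745515 0.04294136 0.03149166] 0.0017152287339468463
0.06 95 x 0.078 0.112 y -0.014 0.013
0.06 58 x 0.113 0.135 y -0.013 0.014
0.07 16 x 0.084 0.094 y -0.004 0.006
0.07 19 x 0.128 0.14 y -0.004 0.003
0.08 18 x 0.085 0.093 y -0.004 0.004
0.08 16 x 0.134 0.144 y -0.003 0.004
0.09 14 x 0.086 0.094 y -0.005 0.005
0.09 17 x 0.138 0.151 y -0.008 0.002
0.1 18 x 0.088 0.097 y -0.006 0.002
0.1 34 x 0.139 0.156 y -0.008 0.006
0.11 21 x 0.089 0.098 y -0.005 0.006
0.11 37 x 0.144 0.161 y -0.007 0.008
0.12 17 x 0.091 0.101 y -0.004 0.005
0.12 30 x 0.147 0.166 y -0.009 0.006
0.13 23 x 0.07 0.107 y -0.006 0.001
0.13 36 x 0.152 0.17 y -0.008 0.005
0.14 86 x 0.065 0.108 y -0.009 0.006
0.14 43 x 0.156 0.175 y -0.008 0.01
0.15 12 x 0.066 0.074 y -0.007 0.004
```

send_rows:
  rows:
    - [0, [0, 0.2, -3], 0]
    - [0, [0, 0, 0], 0]
    - [0, [-4, 0, 0], 0]
    - [0, [-5, 0, 0], 0]
    - [0, [-3.5, 0, 0], 0]
    - [0, [0, 0, 0], 0]
    - [0, [0, 0, 0], 0]
  newtons: 40

```text
t: 21.78
tool_pos: [0.5793, 0.0499, 0.1837]
tool_rot: [0.021, -3.138, -0.0]
contact_force: [-0.1, -0.3, -0.3]
opening: 0.0003
grip_force: 0.0
```

Run:
```python
from seg import *
o=ctrl.get_obs();print(o['t'],o['tool_pos'],o['tool_rot'],o['opening'],o['contact_force'])
w=grab('wrist');B,u,v=brass(w,.022,.05);k=B[:,1]>-.02
print(cv2.minAreaRect(np.float32(B[k][:,:2]*1000)),np.median(B[k][:,2]))
```

```text
21.775 [0.57929551 0.04994989 0.1837453 ] [ 2.06352290e-02 -3.13780322e+00 -2.15635728e-04] 0.00032352964254201626 [-0.0758951  -0.27249581 -0.33718399]
((456.58856201171875, 46.937469482421875), (39.634063720703125, 59.510128021240234), 0.7230720520019531) 0.029628825463249825
```

send_rows:
  rows:
    - [0, [-0.8, -0.15, 0], 0]
    - [0, [0, 0, 3], 0]
    - [0, [0, 0, 2.5], 0]
    - [0, [0, 0, 0.2], 0]
    - [0, [0, 0, 0], 0]

```text
t: 22.45
tool_pos: [0.5891, 0.0485, 0.1297]
tool_rot: [-0.021, 3.14, -0.0]
contact_force: [-0.2, 0.2, 0.7]
opening: 0.0
grip_force: 0.0
```

send_rows:
  rows:
    - [0, [-0.6, 0, 0.3], 0]
    - [0, [-0.6, 0, 0.3], 0]
    - [0, [-0.6, 0, 0.3], 0]
    - [0, [-0.6, 0, 0.4], 0]
    - [0, [-0.7, 0, 0.6], 0]
    - [0, [-0.6, 0, 0.6], 0]

```text
t: 23.2
tool_pos: [0.6262, 0.049, 0.1032]
tool_rot: [0.021, -3.141, -0.0]
contact_force: [-0.2, 0.2, 1.9]
opening: -0.0001
grip_force: 0.5
```

send_rows:
  rows:
    - [0, [-0.6, 0, 0.8], 0]
    - [0, [-0.4, 0, 0.8], 0]
    - [0, [-0.3, 0, 0.7], 0]

```text
t: 23.58
tool_pos: [0.6387, 0.0492, 0.0798]
tool_rot: [0.021, -3.141, -0.0]
contact_force: [0.5, 0.1, 0.4]
opening: 0.0001
grip_force: 0.3
```

send_rows:
  rows:
    - [0, [-0.2, 0, 0.6], 0]
    - [0, [-0.3, 0, 0.6], 0]
    - [0, [-0.4, 0, 0.5], 0]
    - [0, [-0.4, 0, 0.4], 0]

```text
t: 24.08
tool_pos: [0.6518, 0.0494, 0.0597]
tool_rot: [0.021, -3.141, 0.0]
contact_force: [-2.2, 0.5, 2.8]
opening: 0.0001
grip_force: 1.4
```

send_rows:
  rows:
    - [0, [-0.2, 0, 0.4], 0]
    - [0, [-0.2, 0, 0.4], 0]
    - [0, [0, 0, 0.2], 0]
    - [0, [0, 0, 0], 0]

```text
t: 24.58
tool_pos: [0.6555, 0.0494, 0.0492]
tool_rot: [0.021, -3.141, -0.0]
contact_force: [0.1, 0.8, 0.9]
opening: -0.0004
grip_force: 0.0
```

send_rows:
  rows:
    - [0, [0, 0, 0.2], 0]
    - [0, [0, 0, 0.2], 0]
    - [0, [0, 0, 0.1], 0]
    - [0, [0, 0, 0], 0]

```text
t: 25.08
tool_pos: [0.6562, 0.0494, 0.0461]
tool_rot: [-0.021, 3.141, -0.0]
contact_force: [-2.1, -0.2, 4.9]
opening: 0.0002
grip_force: 2.1
```

send_rows:
  rows:
    - [0, [0, 0, -2], 0]
    - [0, [0, 0, -5], 0]
    - [0, [0, 0, -6], 0]
    - [0, [0, 0, -6], 0]
    - [0, [0, -4, -3], 0]
    - [0, [0, -5, 0], 0]
    - [0, [0, 0, 0], 0]
    - [0, [0, 0, 0], 0]

```text
t: 26.08
tool_pos: [0.6568, -0.0404, 0.2652]
tool_rot: [-0.02, 3.141, 0.001]
contact_force: [0.7, 0.1, 0.2]
opening: 0.0002
grip_force: 0.0
```

Run:
```python
from h import *
o=ctrl.get_obs();print(o['t'],o['tool_pos'],o['contact_force'])
b=grab('side')['frame'];s=grab('scene')['frame']
o=np.zeros((600,800,3),np.uint8)
o[:,:480]=cv2.resize(b[130:290,155:283,::-1],(480,600),interpolation=cv2.INTER_CUBIC)
o[:400,480:]=cv2.resize(s[170:270,165:245,::-1],(320,400),interpolation=cv2.INTER_CUBIC)
cv2.imwrite('pics/end.png',o)
```

```text
26.075 [ 0.65680521 -0.04041189  0.26523893] [0.72934886 0.09643224 0.2166724 ]
```

View pics/end.png

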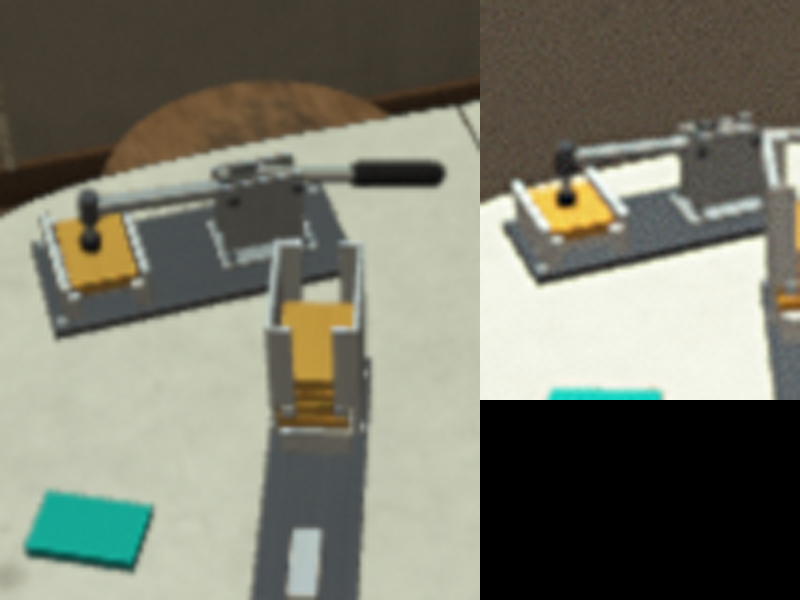

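Run:
```python
from h import *
b=dict(np.load('side.npz'))
f=lambda x,y:world(b,155+x*128/480-.5,130+y*160/600-.5).round(4)
print([f(x,y) for x,y in((370,173),(400,173),(430,172),(320,172))])
a,e=f(370,173),f(430,172);print('angle',np.arctan2(e[2]-a[2],e[0]-a[0]))
```

```text
[array([0.6299, 0.0429, 0.0509]), array([0.6496, 0.0439, 0.0453]), array([0.6699, 0.0461, 0.0394]), array([0.5984, 0.0437, 0.0587])]
angle -0.27994982252379097
```

The handle measures about -0.28 rad, which is its stop and past the dead point. I'm handing in.

```bash
python3 -c "
from station import ctrl
print(ctrl.finish_job())"
```

```text
the job is handed in; nothing more can be done
None
```

The job is handed in at about 26 s: the bottom blank was drawn onto the landing block, released, re-gripped by its short ends and laid flat in the nest, and the handle measures about 0.28 rad below level, so it is past its dead point and at its stop, with the pad on the blank. The other blanks dropped and are still in the magazine; I did not re-check the tin, bottle and file at the end, but no move went near them.

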